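Hold a valve spring compressed with the push-down tool

TASK

Lift the T-handled spring push-down tool (the one with the wide, windowed cage end) up and off its fork on the tool rack, set the cage squarely over the bare valve spring's retainer on the cylinder head, and press the spring down about 8 mm with the tool. Finish while still gripping the tool and holding the spring down by about 8 mm, so that a mate could drop in the collets: do not let go. Leave the other tool and the loose parts where they are.

Things in the scene. Friction and masses are not known exactly. Their poses are not given: they have to be found in the camera images.
- tool_grip (a point): middle of the grip head of the push-down tool, the place to grasp. The head is a square steel block 24 x 24 mm, 55 mm tall, on top of the hanging tool. This point is 127 mm above the tool's foot, 32 mm above the top of the cross bar and 23 mm below the top of the head
- tool_foot (a point): centre of the open lower end of the push-down tool's cage, on its axis, 127 mm straight below tool_grip. Hanging, it is 25 mm above the bench; lifted 160 mm it also clears the other hanging tool. The cage is 38 mm across outside, 30 mm inside, 37 mm deep inside
- press_tool: the whole push-down tool, steel, about 0.3 kg, 150 mm tall: from below a round cage with three side windows (45 mm tall), a 16 mm shaft (40 mm), a square cross bar 10 x 110 x 10 mm along its y, the grip head. Hangs upright by its cross bar. Origin at tool_foot, z up along the tool
- retainer_top (a point): centre of the flat upper face of the bare spring's retainer, a steel disc 36 mm across on a visible coil spring; moves down with it; 113 mm above the bench at rest. A boss 16 mm across stands 3 mm above this face; the fixed valve stem (8 mm) shows in its middle, 0.5 mm above the boss at rest, more as the retainer goes down
- retainer (a joint): how far the retainer is pressed down, in m: 0 = at rest, 0.014 = bottomed out. Starts to move at about 6 N and stiffens by 1 N per mm (about 14 N at 8 mm)
- head: cylinder head: aluminium block fixed to the bench, 150 x 310 mm, deck 70 mm above the bench, long side along its y. Three valve places 90 mm apart in a row along y: one bare spring, two finished valves under plain closed steel buckets as wide and tall as the spring. Pedestals along its +x edge reach 91 mm, 58 mm from the row. Origin: centre of its underside
- rack: tool rack fixed to the bench: base plate 160 x 300 x 12 mm, two forks 140 mm apart along its y, each of two prongs pointing to its -x, tops 110 mm above the bench. A cross bar lies on the prongs between lips 4 mm higher than the bar: lift 20 mm before moving sideways. The cage passes between the prongs with 7 mm each side. Origin: centre of its underside
- t_wrench: another T-handled tool hanging in the other fork of the rack: same bar and head, but a slim solid socket end 22 mm across; its top is 175 mm above the bench. Origin: centre of its lower end
- tappet: loose plain steel bucket, 32 mm across, 26 mm tall, standing on the cylinder head's deck. Origin: centre of its underside
- socket: loose steel socket, 28 mm across, 32 mm tall, standing on the rack's base plate. Origin: centre of its underside
- screwdriver: screwdriver lying on the bench near the robot
- wrench: spanner lying on the bench near the robot
- oil_bottle: grey bottle, 64 mm across, 120 mm tall, standing at the back of the bench. Origin: centre of its underside
- piston: aluminium piston, 80 mm across, 68 mm tall, standing at the back of the bench. Origin: centre of its underside
Things that resemble listed ones, but are neither listed nor needed, are in the scene too. Leave any blue look-alike of the press_tool alone.

How it is judged:
By the outcome, as a careful person would: the job done as asked, in the order asked, and still so for the second after the job is handed in, while the arm keeps its last pose, push and grip.
It also fails if it takes over 51 s, if anything falls off the work surface, if the arm or the gripper's body presses on something with over 40 N, if the wrist force passes 120 N, or if a joint passes its speed limit or range.

ROBOT

A 6-joint arm with a two-finger parallel gripper is mounted at the origin on the work surface. World frame = base frame: x ahead of the robot, y to its left, z up, the work surface at z = 0. Lengths are in m, angles in rad, forces in N, time in s.
With the tool pointing down it reaches from about 0.375 to 0.975 m from the base axis. Payload 3.8 kg.
Tool frame: the origin (TCP) lies on the centre line of the jaws, within the pads' length; the fingertips stand 25 mm ahead of it and the grasp point (between the pads) lies 6 mm ahead of it; y points along the fingers, z is the direction in which the jaws open and shut, and the axes are right-handed (so a half turn about y gives the same grasp; the last joint's range is limited). The gripper opens to 85 mm and grips with 20 to 120 N. Pads are 22 mm wide; open, the fingers measure 114 mm over their backs; the gripper's body (76 mm by 85 mm) begins 54 mm behind the grasp point. The pads swing forward as they close: fully open they stand 13 mm farther back than shut.
Start: joints at [-1.18, 0.264, 1.604, -0, 1.274, -0.037], TCP at [0.28, -0.614, 0.256] pointing down, gripper open.
Joint ranges: [-2.63, 2.63], [-0.94, 2.18], [0.31, 2.57], [-1.31, 4.45], [0, 2.66], [-2.55, 2.55]. Speed limits (rad/s): [2.57, 2.57, 3.14, 3.14, 3.14, 3.14].

INTERFACE

Orientations are given as a rotation vector (axis times angle).
In Python, from workcell import bot gives the robot as it stands.
- The arm moves only by the shell command python3 -m jog 'ROWS' [FORCE]. ROWS is JSON, a list of rows, each a list of 5 numbers: the shift along the world's x, y, z in mm, then the turn about the world's z in degrees, then the finger opening in mm, from 0 to 85.4. A call has exactly 10 rows; each row is the pose to reach, as a shift and turn from the pose commanded when the call began; what a row does not reach only later rows make up. A row lasts 1/8 s, in which the tool goes at most 62.5 mm and 10.7 degrees, less where a joint would pass 70% of its speed; a pose out of reach is approached as far as the arm can. A call with a gripper value outside its range is refused whole. The fingers move at their own pace and stop on an object; FORCE is the grip in N (left out, the last holds). Time passes only in rows, so rows that repeat a pose let the fingers close, or fill a call up. It gives the time, the measured TCP pose, the force and the opening at its end, in the units of the state.
- bot.read_state(): the state, without advancing time (a new reading comes with each control period).
- bot.read_camera(name): name is "side" or "top"; returns a dict with "pixels" (384x512x3 uint8, red, green, blue), "fx", "fy", "cx", "cy" (pixels), "R" (3x3) and "t" (3): a world point X has camera coordinates R X + t. Camera axes: x right, y down, z forward; pixel columns grow to the right and rows downward; lengths in m; the calibration is good to about 2 mm. A picture is of the moment at which its call begins. There is no depth.
- bot.finish_job(): hands the job in, once; it reports no verdict.
The state is a dict: "time": time; "q": joint angles; "joint_vel": joint speeds; "joint_torque": joint torques, N m; "tool_pos": TCP position; "tcp_rot": TCP orientation; "wrist_force": force on the tool from outside, world axes, zero at the start; "torque": the same for the moment, N m; "width": opening from 0.0 (shut) to 1.0 (fully open).
Only numpy, scipy, OpenCV 4.12 (cv2) and the standard library are available. Lean on these libraries where they do the work, as an engineer would, in place of code of your own. Each camera call takes 0.05 s, during which the arm holds its last target.

## Working session

There is one attempt and no reset: what is moved stays moved. The work goes in short steps, Python scripts to look and compute and a shell command to move; the robot and the scene stay as the last step left them, time stands still between calls to the robot, and variables do not carry over. Pictures are saved under pics/ and viewed, and the job is handed in when it is done.

```bash
mkdir -p pics
cat > h.py <<'E'
import numpy as np, cv2, pickle
from workcell import bot
def snap(n,tag):
    c=bot.read_camera(n); cv2.imwrite(f'pics/{tag}.png',cv2.cvtColor(c['pixels'],cv2.COLOR_RGB2BGR)); pickle.dump(c,open(f'pics/{tag}.pkl','wb')); return c
def load(tag): return pickle.load(open(f'pics/{tag}.pkl','rb'))
def ray(c,u,v):
    R=np.array(c['R']);t=np.array(c['t']); d=R.T@np.array([(u-c['cx'])/c['fx'],(v-c['cy'])/c['fy'],1]); return -R.T@t,d
def onz(c,u,v,z):
    o,d=ray(c,u,v); return o+d*(z-o[2])/d[2]
def proj(c,X):
    p=np.array(c['R'])@np.array(X)+np.array(c['t']); return np.array([c['fx']*p[0]/p[2]+c['cx'],c['fy']*p[1]/p[2]+c['cy']])
def tri(c1,p1,c2,p2):
    o1,d1=ray(c1,*p1);o2,d2=ray(c2,*p2)
    s=np.linalg.lstsq(np.c_[d1,-d2],o2-o1,rcond=None)[0]
    a=o1+d1*s[0];b=o2+d2*s[1]; return (a+b)/2,np.linalg.norm(a-b)
def crop(tag,x0,y0,w,h,k,out):
    im=cv2.imread(f'pics/{tag}.png')[y0:y0+h,x0:x0+w]; cv2.imwrite(f'pics/{out}.png',cv2.resize(im,None,fx=k,fy=k,interpolation=cv2.INTER_CUBIC))
E
python3 - <<'E'
from h import *
for n in('side','top'):
    c=snap(n,n+'0'); R=np.array(c['R']);print(n,-R.T@np.array(c['t']),R[2],c['fx'])
s=bot.read_state();print(s)
E
```

```text
side [0.42112775 0.62187515 0.82386134] [ 0.13054238 -0.69880519 -0.70329937] 392.6647249381294
top [ 0.3432575  -0.07512205  1.19190429] [ 0.15952463  0.0172357  -0.98704348] 375.63860011834197
{'time': 0.1, 'q': array([-1.17988759e+00,  2.64679667e-01,  1.60524271e+00, -5.87071843e-05,
        1.27370967e+00, -3.68959753e-02]), 'joint_vel': array([-7.26400086e-05, -1.29852588e-03, -3.42824349e-03,  6.53488840e-04,
       -1.96644438e-04,  1.09460435e-04]), 'joint_torque': array([ 5.82540033e-04, -5.16708148e+01, -3.68589091e+01, -6.30525324e-05,
        6.29860297e-03, -1.09934479e-05]), 'tool_pos': array([ 0.27979011, -0.61360658,  0.25508238]), 'tcp_rot': array([-0.43168171,  1.98726066, -1.98320237]), 'wrist_force': array([ 0.05511703,  0.91621786, -1.11619733]), 'torque': array([-0.02022858,  0.00349248, -0.00742963]), 'width': 0.9983913223705537}
```

View pics/side0.png

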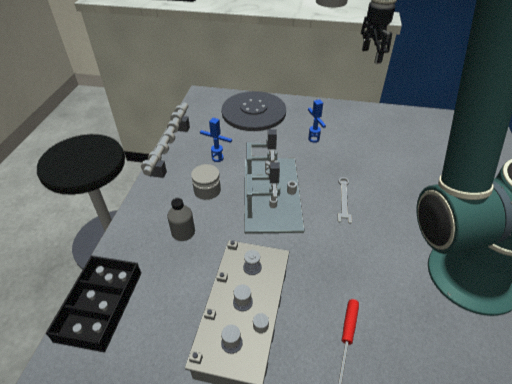

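View pics/top0.png

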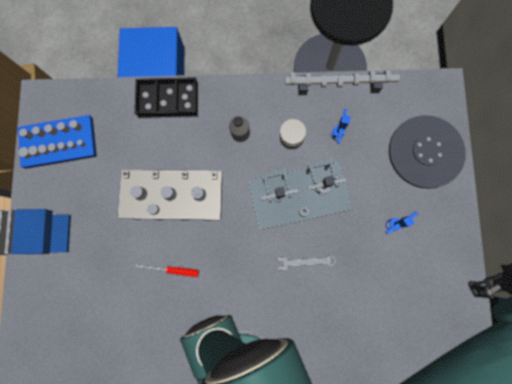

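Run:
```python
from h import *
crop('side0',225,110,100,130,6,'c1'); crop('top0',240,150,120,85,6,'c2')
crop('side0',185,230,110,155,5,'c3'); crop('top0',110,160,120,65,6,'c4')
```

```text
(no output)
```

View pics/c1.png

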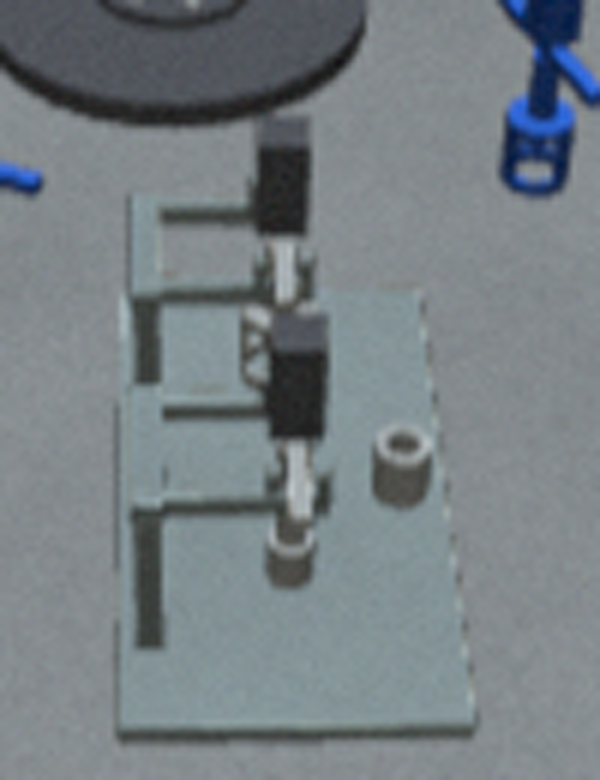

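View pics/c2.png

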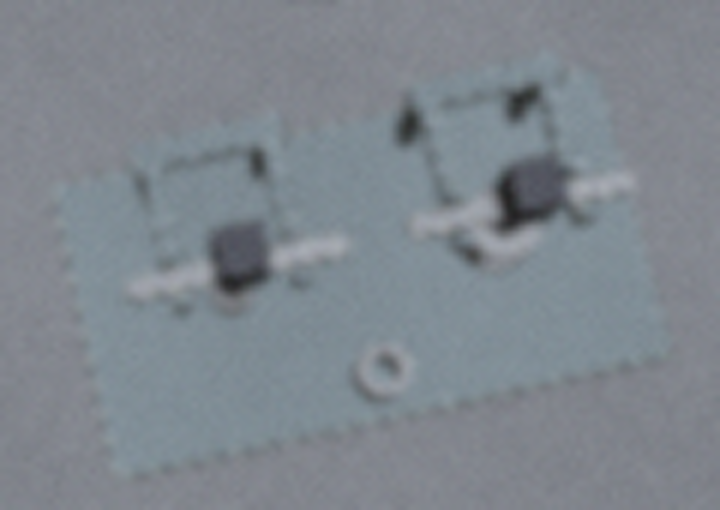

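View pics/c3.png

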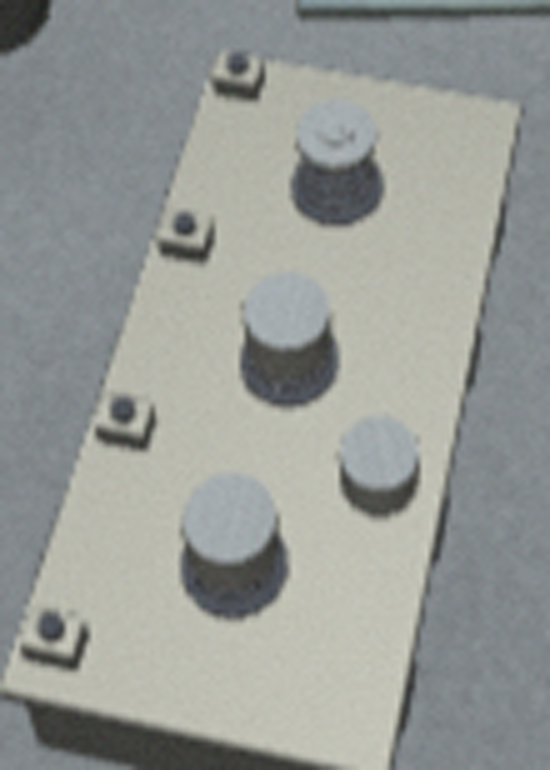

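View pics/c4.png

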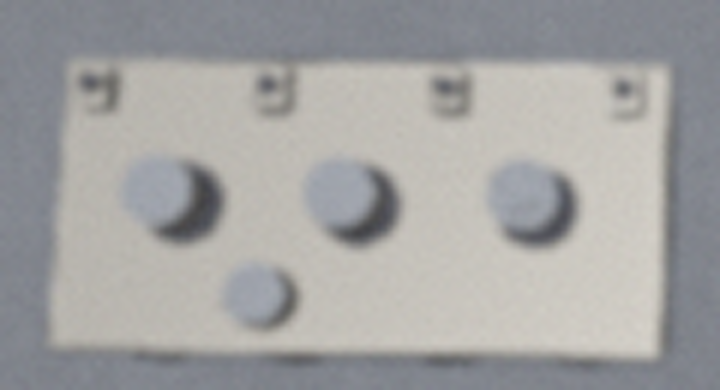

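Run:
```python
from h import *
t=load('top0');s=load('side0')
def rectw(c,mask,z):
    mask=cv2.morphologyEx(mask,cv2.MORPH_CLOSE,np.ones((9,9)))
    cs=max(cv2.findContours(mask,cv2.RETR_EXTERNAL,cv2.CHAIN_APPROX_NONE)[0],key=cv2.contourArea)
    P=np.array([onz(c,u,v,z)[:2] for u,v in cs[:,0]],np.float32)
    r=cv2.minAreaRect(P*1000); return r
hsv=cv2.cvtColor(t['pixels'],cv2.COLOR_RGB2HSV).astype(int)
im=t['pixels'].astype(int)
print('plate px',im[215,270],'bench',im[230,230],'head',im[205,190])
m=((im[...,1]-im[...,0]>8)).astype(np.uint8)*255
m[:145]=0;m[240:]=0;m[:,:240]=0;m[:,360:]=0
print('plate',rectw(t,cv2.medianBlur(m,3),0.012))
m=((im[...,0]-im[...,2]>5)).astype(np.uint8)*255; m[:160]=0;m[230:]=0;m[:,:105]=0;m[:,235:]=0
print('deck',rectw(t,cv2.medianBlur(m,3),0.07))
# initial manual points
for n,pt,ps,z in [('grip head top',(329.8,181.3),(272.3,132),.175),('other top',(279.7,191.7),(275,165.5),.175)]:
    print(n,onz(t,*pt,z),onz(s,*ps,z),tri(t,pt,s,ps))
# retainer top ellipse centres
for n,x0,y0,x1,y1,c,z in [('top',185,183,212,206,t,.113),('side',240,247,265,277,s,.113)]:
    g=cv2.cvtColor(c['pixels'],cv2.COLOR_RGB2GRAY)[y0:y1,x0:x1]
    sat=c['pixels'][y0:y1,x0:x1].astype(int)
    mm=((sat[...,0]-sat[...,2]<-2)&(g>145)).astype(np.uint8)*255
    print('\n'.join(''.join('#' if q else '.' for q in r) for r in mm))
    cs=max(cv2.findContours(mm,cv2.RETR_EXTERNAL,cv2.CHAIN_APPROX_NONE)[0],key=cv2.contourArea)
    e=cv2.fitEllipse(cs); p=(e[0][0]+x0,e[0][1]+y0); print(n,p,e[1],onz(c,*p,z))
```

```text
plate px [126 140 147] bench [129 133 140] head [200 196 189]
plate ((533.0454711914062, -187.3506317138672), (173.95799255371094, 300.11248779296875), 11.39673137664795)
deck ((526.4141845703125, 208.54971313476562), (307.44488525390625, 147.62448120117188), 88.2594223022461)
grip head top [ 0.5363693  -0.25768532  0.175     ] [ 0.53981297 -0.25413434  0.175     ] (array([ 0.53873766, -0.25837339,  0.17153754]), np.float64(0.003361652158028448))
other top [ 0.51034809 -0.11950531  0.175     ] [ 0.51166836 -0.11664526  0.175     ] (array([ 0.51142686, -0.11964345,  0.1722527 ]), np.float64(0.001238410495845694))
...........................
...........................
...........................
...........................
.........######............
........########...........
.......##########..........
.......##########..........
.......##########..........
......###########..........
......###########..........
.......##########..........
.......#########...........
........########...........
.........#.###.............
...........................
...........................
....
[... 482 characters left out ...]
####.....
.....###############.....
....################.....
....##########..####.....
.....#####....######.....
.....#######.######......
......############.......
.......##########........
..........####...........
.........................
.........................
.........................
.........................
.........................
.........................
.........................
.........................
.........................
.........................
.........................
.........................
.........................
.........................
side (251.6488962173462, 255.92479991912842) (12.01448917388916, 14.91033935546875) [0.52608961 0.12060527 0.113     ]
```

Run:
```python
from h import *
from scipy.spatial.transform import Rotation as Ro
s=bot.read_state(); R=Ro.from_rotvec(s['tcp_rot']).as_matrix(); print(R.round(3))
a=np.degrees(np.arctan2(R[1,2],R[0,2]));print('jaw axis angle',a, 'q6',s['q'][5])
t=load('top0');c=load('side0')
# refine head-top: dark mask, hull of face; brightest dark cluster
for n,cc,x0,y0,w,h in [('t',t,315,172,28,24),('s',c,264,126,18,26)]:
    g=cv2.cvtColor(cc['pixels'],cv2.COLOR_RGB2GRAY)[y0:y0+h,x0:x0+w]
    print(n,x0,y0); print('\n'.join(' '.join('%3d'%q for q in r) for r in g))
```

```text
[[-0.91  -0.001  0.415]
 [-0.415  0.002 -0.91 ]
 [-0.    -1.    -0.002]]
jaw axis angle -65.48760664494118 q6 -0.03689597534152632
t 315 172
139 143 138 138 139 142 140 143 142 143 140 142 139 141 141 128 113 119 134 139 138 137 138 139 138 139 137 133
140 138 137 140 139 143 142 142 140 143 142 140 140 141 143 133 122 125 140 142 136 138 137 141 138 140 139 134
140 140 137 141 140 141 143 141 141 143 140 139 141 142 139 134 126 123 138 138 138 135 139 140 138 138 138 135
140 137 138 139 137 141 140 142 142 140 140 135 133 130 126 122 109 112 126 135 135 135 139 139 143 141 141 140
141 142 140 141 138 140 139 139 140 135 127 122 114 108 107 101  97 101 121 134 140 148 147 141 136 139 143 143
143 143 138 140 139 138 141 138 129 118 105  99  97  92  91  90  86  94 105 118 134 147 149 143 140 141 140 139
143 140 141 140 141 139 137 135 112  90  80  86  88  85  86  87  84  86  83  95 113 131 140 141 140 140 149 149
140 142 139 141 142 138 137 121  92  66  67  80  88  85  86  86  85  81  83  97 116 133 144 147 150 153 159 161
138 140 140 141 142 138 129 106  72  46  64  82  91  88  84  88
[... 2910 characters left out ...]
  41  37  41  41  40  41  43  92 139 138 142 140 142
140 140  98  57  38  44  42  43  37  42  35  42  89 139 142 139 141 144
113 106  76  54  43  38  32  36  37  36  35  42  94 137 140 138 141 141
 72  71  58  48  40  35  45  42  39  39  45  44  96 141 143 140 138 139
 66  70  65  54  40  41  39  33  34  39  38  47 104 145 139 143 142 142
 93  92  96  69  39  32  35  39  34  34  37  52 112 141 142 141 144 143
130 128 125  98  51  52  41  44  44  47  44  54 112 138 142 142 139 142
141 142 143 128  98 103  99 109 109 111  99  95 125 142 141 142 142 139
140 142 142 138 131 123 144 156 158 155 131 131 140 143 138 141 144 140
138 135 144 141 139 103 137 171 172 180 121 139 141 134 141 143 141 141
```

Candidates are the grey T-tool in the far fork (side 272,132; top 329,181), the grey T-tool in the near fork (side 275,166; top 280,192), and the blue look-alikes (side 217,139 and 316,120). The crop shows a windowed cage on the far tool (side ~267,168; a ring in top at ~324,191). The near one has a slim solid socket, so I pick the far one. The bare spring is at side (252,256) and top (196,192): it is the one with the boss, and the two views agree to about 1 mm.

```bash
python3 -m jog '[[30,40,0,0,85],[65,90,0,-3,85],[100,140,0,-6,85],[135,187,0,-9,85],[170,235,0,-13.5,85],[205,283,0,-13.5,85],[235,325,0,-13.5,85],[258,358,0,-13.5,85],[258,358,0,-13.5,85],[258,358,0,-13.5,85]]' 110
python3 - <<'E'
from h import *
snap('top','t1');snap('side','s1');crop('t1',260,130,120,100,6,'t1c');crop('s1',220,60,130,130,5,'s1c')
s=bot.read_state();print(s['tool_pos'],s['q'])
E
```

```text
time: 1.35
tool_pos: [0.5376, -0.2563, 0.2558]
tcp_rot: [-0.206, 2.121, -2.121]
wrist_force: [-0.4, -0.5, 0.5]
width: 0.995
[ 0.53729505 -0.25707666  0.25600428] [-4.87849530e-01  1.15571301e-01  1.77940618e+00 -4.63925475e-04
  1.24719779e+00  8.92103388e-01]
```

View pics/t1c.png

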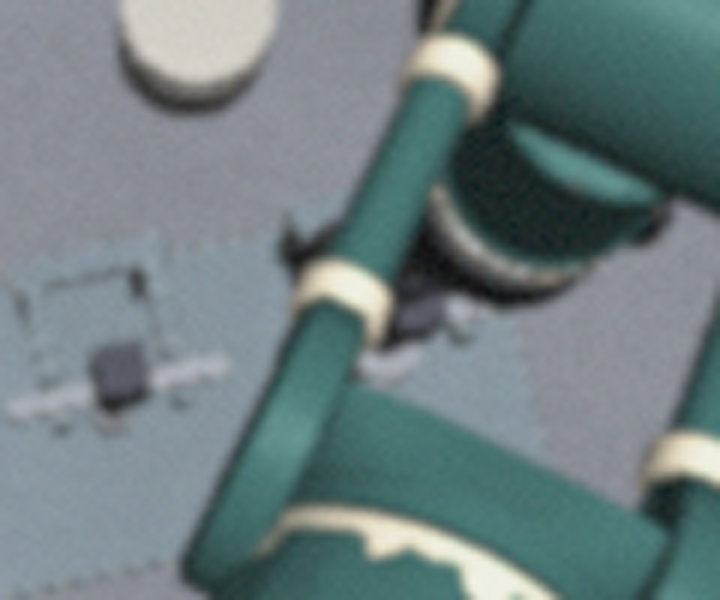

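View pics/s1c.png

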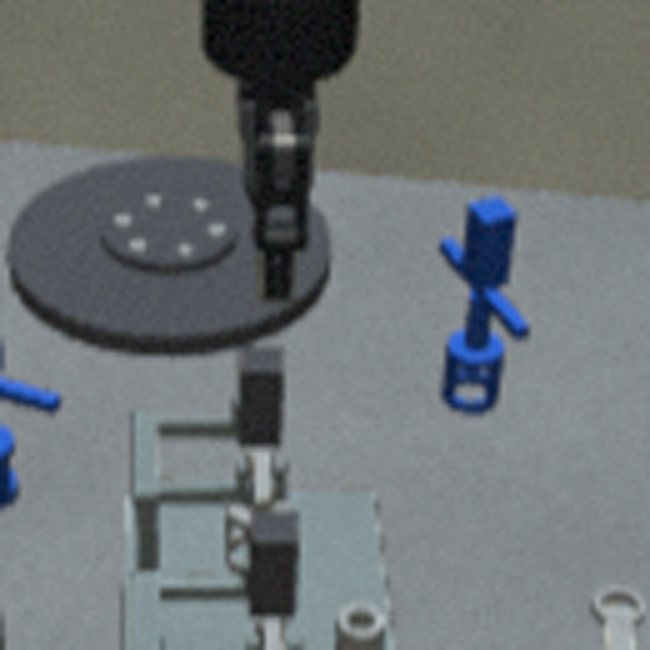

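The gripper is above the far tool (fingertips at side ~(275,117), head top at (272,132)). I'll descend and grip.

```bash
python3 -m jog '[[0,0,-35,0,85],[0,0,-65,0,85],[0,0,-85,0,85],[0,0,-98,0,85],[0,0,-98,0,85],[0,0,-98,0,18],[0,0,-98,0,18],[0,0,-98,0,18],[0,0,-98,0,18],[0,0,-98,0,18]]' 110
python3 - <<'E'
from h import *
snap('side','s2');crop('s2',220,80,110,130,6,'s2c')
s=bot.read_state();print(s['tool_pos'],s['width']*85.4,s['wrist_force'])
E
```

```text
time: 2.7
tool_pos: [0.5385, -0.2564, 0.1592]
tcp_rot: [-0.203, 2.119, -2.121]
wrist_force: [-0.7, 0.8, 4.9]
width: 0.269
[ 0.53849315 -0.25638375  0.15920546] 22.780744286822134 [-0.50551024  1.50990335  4.62035454]
```

View pics/s2c.png

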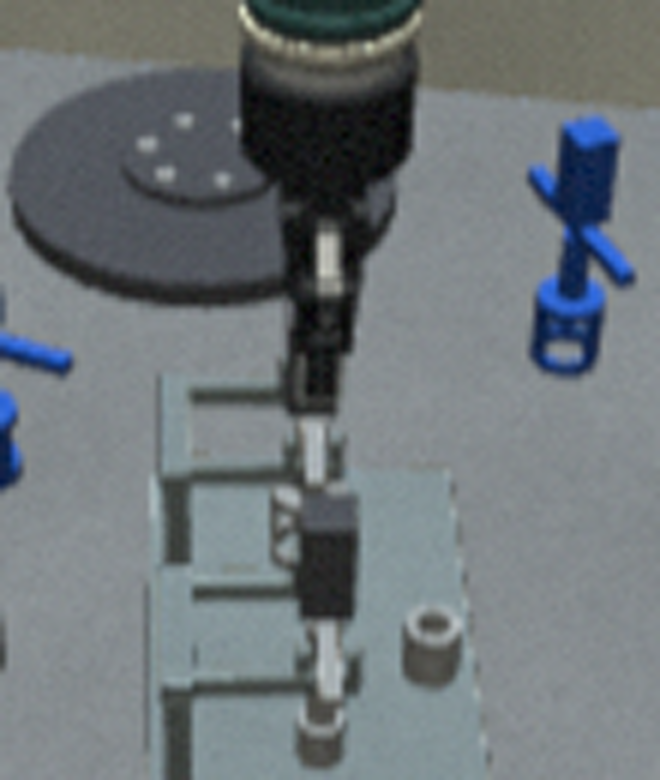

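The opening stopped at about 23 mm on the head (24 mm), so it is gripped. Lifting now.

```bash
python3 -m jog '[[0,0,10,0,18],[0,0,30,0,18],[0,0,60,0,18],[0,0,95,0,18],[0,0,130,0,18],[0,0,155,0,18],[0,0,165,0,18],[0,0,165,0,18],[0,0,165,0,18],[0,0,165,0,18]]'
python3 - <<'E'
from h import *
snap('side','s3');crop('s3',220,20,110,150,5,'s3c')
s=bot.read_state();print(s['tool_pos'],s['width']*85.4,s['wrist_force'])
E
```

```text
time: 4.0
tool_pos: [0.5374, -0.2558, 0.3215]
tcp_rot: [-0.207, 2.123, -2.12]
wrist_force: [1.0, 0.3, -2.1]
width: 0.269
[ 0.53752161 -0.25587583  0.32175558] 22.58880933374785 [-0.49011068 -0.31437779 -3.19340102]
```

View pics/s3c.png

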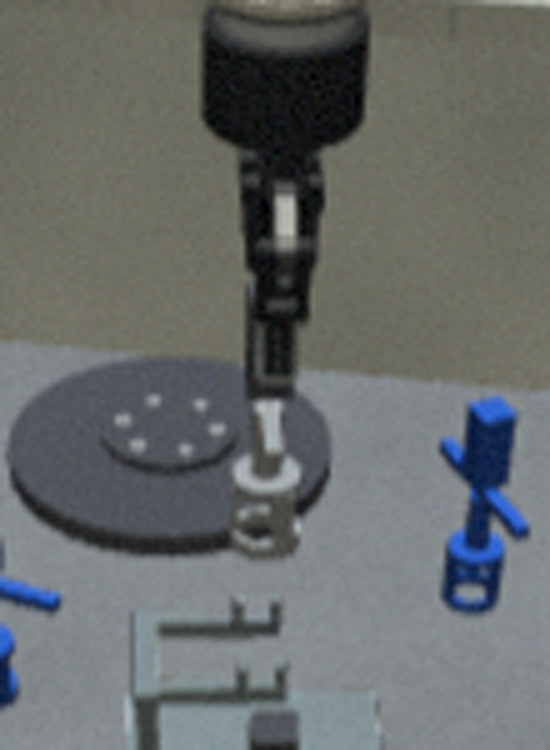

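```bash
python3 -m jog '[[0,20,15,0,18],[0,70,15,0,18],[-4,120,15,0,18],[-6,170,15,0,18],[-8,220,15,0,18],[-10,270,15,0,18],[-12,320,15,0,18],[-12,360,10,0,18],[-12,377,0,0,18],[-12,377,-10,0,18]]'
python3 - <<'E'
from h import *
snap('side','s4');crop('s4',190,150,130,150,5,'s4c');snap('top','t4')
s=bot.read_state();print(s['tool_pos'],s['width']*85.4,s['wrist_force'],s['q'][5])
E
```

```text
time: 5.3
tool_pos: [0.5257, 0.1219, 0.3131]
tcp_rot: [-0.207, 2.119, -2.119]
wrist_force: [-0.8, -0.3, -2.9]
width: 0.263
[0.52501183 0.12003009 0.311445  ] 22.730706440618764 [ 0.39332504  0.32037982 -3.95921913] 1.5578377438504116
```

View pics/s4c.png

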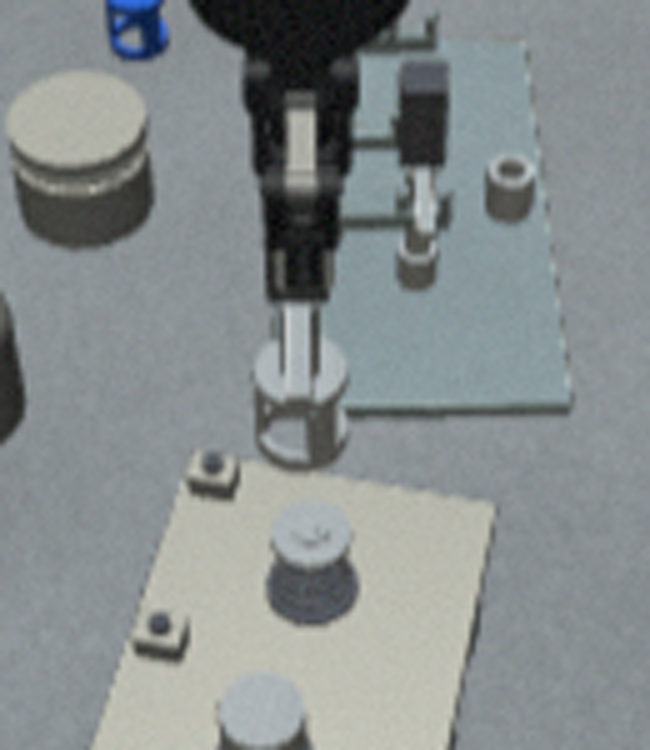

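View pics/t4.png

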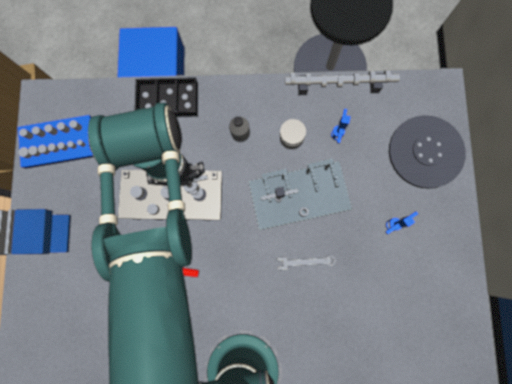

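Run:
```python
from h import *
c=load('side'+'0'); c=load('s4'); t=load('t4')
crop('t4',150,150,70,60,10,'t4c')
im=c['pixels'];g=cv2.cvtColor(im,cv2.COLOR_RGB2GRAY)
for r in range(218,246,2): print(r,list(g[r,236:266]))
for z in(.178,.223): print(proj(c,[.5250,.120,z]),proj(t,[.525,.12,z]))
print(onz(c,250.2,224.4,.223))
```

```text
218 [np.uint8(142), np.uint8(145), np.uint8(141), np.uint8(149), np.uint8(148), np.uint8(143), np.uint8(147), np.uint8(156), np.uint8(157), np.uint8(150), np.uint8(98), np.uint8(195), np.uint8(182), np.uint8(178), np.uint8(174), np.uint8(177), np.uint8(86), np.uint8(80), np.uint8(173), np.uint8(176), np.uint8(162), np.uint8(152), np.uint8(147), np.uint8(146), np.uint8(147), np.uint8(148), np.uint8(151), np.uint8(150), np.uint8(151), np.uint8(151)]
220 [np.uint8(143), np.uint8(144), np.uint8(141), np.uint8(142), np.uint8(143), np.uint8(151), np.uint8(171), np.uint8(179), np.uint8(180), np.uint8(169), np.uint8(102), np.uint8(196), np.uint8(183), np.uint8(177), np.uint8(181), np.uint8(174), np.uint8(91), np.uint8(84), np.uint8(181), np.uint8(180), np.uint8(180), np.uint8(172), np.uint8(161), np.uint8(149), np.uint8(150), np.uint8(154), np.uint8(152), np.uint8(152), np.uint8(153), np.uint8(151)]
222 [np.uint8(145), np.uint8(146), np.uint8(147), np.uint8(143), np.uint8(144), np.uint8(173), np.uint8(182), np.uint8(182), np.uint8(180), np.uint8(171), np.uint8(104), np.uint8(195), np.uint8(1
[... 4639 characters left out ...]
nt8(147), np.uint8(149), np.uint8(149), np.uint8(145), np.uint8(147), np.uint8(150), np.uint8(148)]
244 [np.uint8(156), np.uint8(89), np.uint8(178), np.uint8(182), np.uint8(183), np.uint8(184), np.uint8(181), np.uint8(181), np.uint8(182), np.uint8(170), np.uint8(155), np.uint8(141), np.uint8(131), np.uint8(131), np.uint8(130), np.uint8(128), np.uint8(150), np.uint8(148), np.uint8(143), np.uint8(149), np.uint8(139), np.uint8(146), np.uint8(149), np.uint8(148), np.uint8(145), np.uint8(150), np.uint8(143), np.uint8(141), np.uint8(145), np.uint8(146)]
[251.87271136 237.28745451] [192.45494386 188.0869901 ]
[251.63358675 223.22971965] [189.20515287 185.13802141]
[0.52723682 0.12352059 0.223     ]
```

View pics/t4c.png

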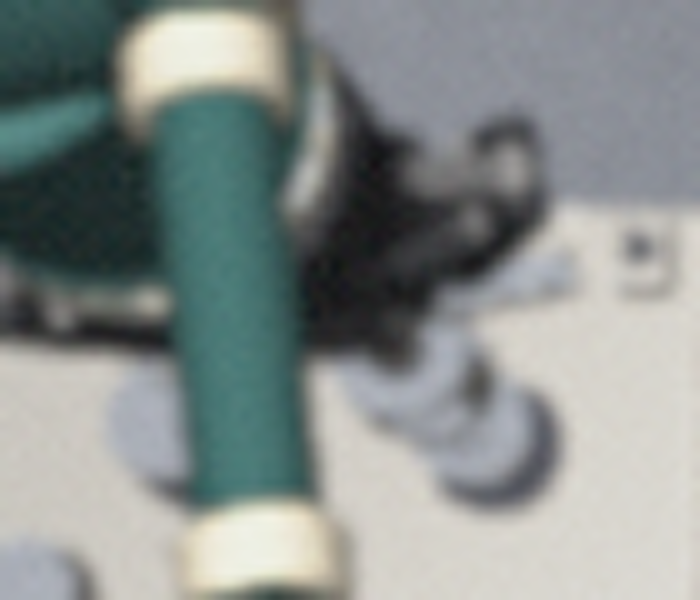

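The cage axis sits about 2 px left of prediction in the side view (249.9 against 251.7), so the tool is about 3 mm to +x of the retainer. I'll shift −3 in x, go down to ~8 mm above and look again.

```bash
python3 -m jog '[[-3,0,-15,0,18],[-3,0,-30,0,18],[-3,0,-45,0,18],[-3,0,-55,0,18],[-3,0,-57,0,18],[-3,0,-57,0,18],[-3,0,-57,0,18],[-3,0,-57,0,18],[-3,0,-57,0,18],[-3,0,-57,0,18]]'
python3 - <<'E'
from h import *
snap('side','s5');crop('s5',220,215,70,70,8,'s5c');snap('top','t5');crop('t5',160,160,70,60,10,'t5c')
s=bot.read_state();print(s['tool_pos'],s['width']*85.4,s['wrist_force'],s['q'][5])
E
```

```text
time: 6.65
tool_pos: [0.5231, 0.1208, 0.2564]
tcp_rot: [-0.204, 2.12, -2.12]
wrist_force: [0.2, -0.2, -2.9]
width: 0.271
[0.52302705 0.120848   0.25631793] 22.865625520262082 [-0.25590991  0.28948399 -3.42050888] 1.5592423977901564
```

View pics/s5c.png

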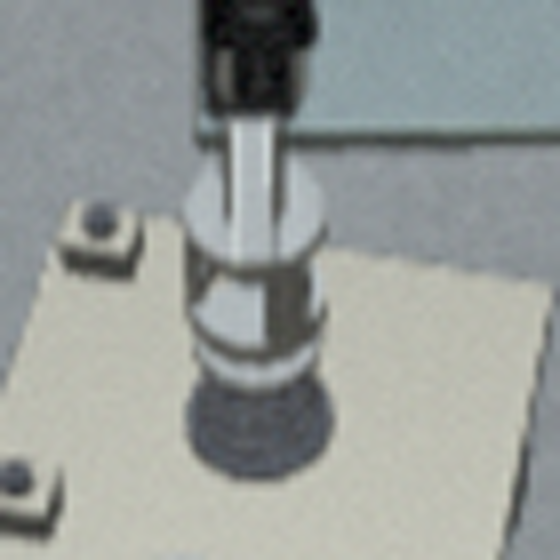

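View pics/t5c.png

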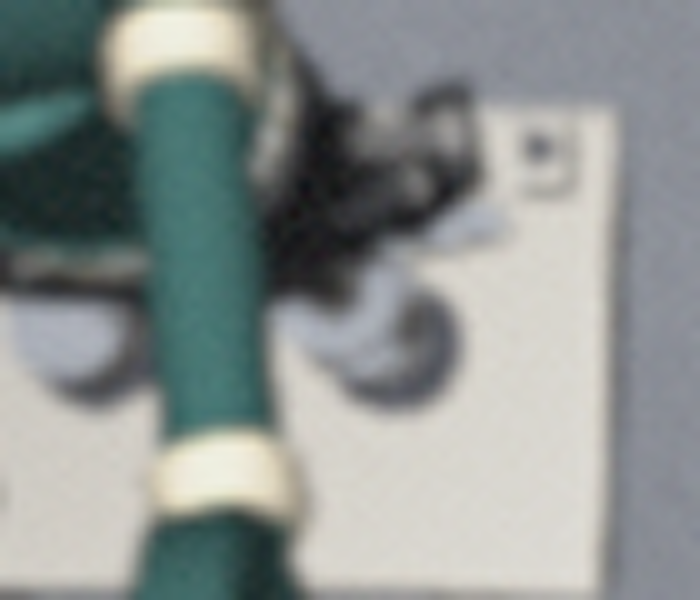

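Run:
```python
from h import *
a=load('side0');b=load('s5')
ga=cv2.cvtColor(a['pixels'],cv2.COLOR_RGB2GRAY);gb=cv2.cvtColor(b['pixels'],cv2.COLOR_RGB2GRAY)
print('initial retainer')
for r in range(248,266,1): print(r,*['%3d'%v for v in ga[r,238:268]])
print('cage')
for r in range(232,274,1): print(r,*['%3d'%v for v in gb[r,238:268]])
for z in (.113,.122,.167): 
  for dy in(0,.018,.019,-.019): print(z,dy,proj(b,[.526,.1206+dy,z]))
```

```text
initial retainer
248 177 175 175 171 173 173 172 176 175 170 172 174 173 174 173 175 176 174 172 174 175 175 176 174 177 170 175 171 173 173
249 174 175 171 173 177 174 177 175 178 174 176 174 174 172 172 172 171 173 175 175 175 177 173 169 173 173 173 174 178 174
250 176 174 174 170 176 174 172 176 174 175 172 175 172 168 173 173 174 173 175 176 176 174 174 174 175 172 176 174 174 173
251 176 177 176 176 179 175 172 174 174 170 171 171 166 169 172 171 172 171 171 171 175 178 176 173 176 176 174 174 177 176
252 176 177 175 176 178 173 177 174 173 169 169 173 172 167 170 170 172 171 172 169 170 175 175 172 176 174 178 172 177 172
253 173 175 172 175 177 174 172 170 167 166 171 170 173 172 172 171 172 170 168 166 165 173 173 178 175 175 173 176 180 177
254 176 175 173 175 173 178 169 173 171 170 170 167 173 175 171 169 172 171 171 165 172 170 175 175 175 174 175 175 174 178
255 174 178 174 176 176 176 164 168 169 172 170 171 174 169 166 157 172 171 169 170 168 170 171 177 177 175 174 172 174 176
256 175 177 176 176 177 176 172 171 170 168 160 163 170 170 168 152 163 146 168 172 165 167
[... 6130 characters left out ...]
191 188 191 164 108  88  88  89  90  81  79  85  86  96  88  93  89  90 132 177 191 192 190 191 189 192 192
273 189 195 189 192 192 190 193 167 131 103  87  82  90  90  91  88  91  84  89 117 153 176 193 191 190 190 192 190 189 189
0.113 0 [251.6893394 255.9288825]
0.113 0.018 [250.11325698 262.64913459]
0.113 0.019 [250.02433018 263.02830925]
0.113 -0.019 [253.30394602 249.04436724]
0.122 0 [251.64410619 253.48684936]
0.122 0.018 [250.05554474 260.22108926]
0.122 0.019 [249.96590351 260.60109694]
0.122 -0.019 [253.27113765 246.58952719]
0.167 0 [251.40754083 240.71524845]
0.167 0.018 [249.75351001 247.51401071]
0.167 0.019 [249.66011813 247.89789063]
0.167 -0.019 [253.09967233 233.75987633]
```

Run:
```python
from h import *
b=load('t5');g=cv2.cvtColor(b['pixels'],cv2.COLOR_RGB2GRAY)
for r in range(184,205): print(r,*['%3d'%v for v in g[r,182:212]])
for z in (.113,.122,.167): print(z,proj(b,[.5255,.1208,z]),proj(b,[.5255-.019,.1208,z]),proj(b,[.5255,.1208+.019,z]))
```

```text
184  99  91  80  64  39  34  26  26  29  34  30  32  29  30  47  72 104 122 131 134 138 153 165 170 169 168 174 183 193 204
185  98  91  80  68  49  36  26  31  32  27  33  36  46  49  67  91 122 146 156 157 160 169 173 180 187 195 200 204 206 212
186  98  93  81  69  50  33  32  37  31  33  41  53  62  73  96 122 138 148 159 170 186 196 203 204 204 212 212 211 213 213
187  97  92  81  69  53  40  35  38  37  38  45  56  76  96 125 153 160 159 160 171 191 206 209 212 211 211 212 215 211 211
188  98  92  82  71  53  41  39  46  42  41  43  54  76 103 141 166 169 162 154 158 166 184 200 210 214 211 211 213 213 213
189  99  95  85  72  60  62  71  80  76  63  55  60  77 107 146 168 171 158 141 130 130 147 174 199 209 214 212 211 211 213
190 100  93  87  75  76 104 121 132 123 104  88  86  98 125 154 172 170 151 124 107 101 108 136 177 204 212 212 212 211 213
191  99  96  85  78 100 138 159 164 157 143 129 123 132 152 168 173 166 142 108  88  89  91 110 153 192 213 210 213 214 213
192 103  98  89  79 106 145 175 180 177 168 163 154 161 171 175 173 154 128  97  84  88  88  97 135 180 204 
[... 1073 characters left out ...]
78 171 168 172 175 189 202 212 214 212 214 213 216 214 214
202 129 124 120 112 102 123 167 202 211 210 213 210 211 213 211 208 201 204 204 205 210 213 215 212 214 213 214 214 213 215
203 188 187 182 172 151 144 168 197 209 210 210 212 209 211 214 212 213 214 213 211 212 215 213 214 213 213 214 214 213 214
204 230 231 227 221 197 179 178 193 203 209 209 210 212 210 210 214 213 213 213 213 213 212 213 212 213 214 214 213 214 215
0.113 [196.41295792 191.76200187] [196.36119751 198.19540551] [189.93153965 191.89785255]
0.122 [195.8548853  191.25626863] [195.80114295 197.74091099] [189.32075464 191.39337979]
0.167 [192.92207317 188.59851313] [192.85749906 195.35209008] [186.11097457 188.7422888 ]
```

Both views agree within ~1 mm: in side the cage foot is centred at u≈251.4 and the retainer at ≈252.0, and top matches the prediction. I'll shift −0.7 in x and go down partway to find contact by force.

```bash
python3 -m jog '[[-0.7,0,-2,0,18],[-0.7,0,-4,0,18],[-0.7,0,-6,0,18],[-0.7,0,-8,0,18],[-0.7,0,-10,0,18],[-0.7,0,-11,0,18],[-0.7,0,-12,0,18],[-0.7,0,-12,0,18],[-0.7,0,-12,0,18],[-0.7,0,-12,0,18]]'
python3 - <<'E'
from h import *
snap('side','s6');crop('s6',220,215,70,70,8,'s6c')
F=[];P=[]
for i in range(4):
    bot.read_camera('side'); s=bot.read_state();F.append(s['wrist_force']);P.append(s['tool_pos'])
print(np.mean(F,0),np.mean(P,0),s['torque'],s['width']*85.4)
E
```

```text
time: 8.0
tool_pos: [0.5225, 0.1209, 0.2447]
tcp_rot: [-0.204, 2.12, -2.12]
wrist_force: [-1.5, -1.8, 5.3]
width: 0.269
[-2.4787306  -0.29915233  5.26365457] [0.52253702 0.12088795 0.24473724] [-0.10750823  0.49573375  0.02670648] 23.057248377282512
```

View pics/s6c.png

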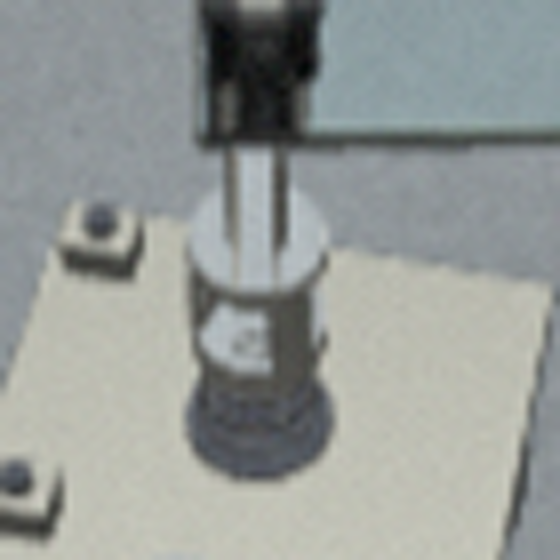

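The spring is down about 2.5 mm (force rise 8.6 N; the cage sits on the retainer and the boss shows in the window). Pressing 5.5 mm more.

```bash
python3 -m jog '[[0,0,-1,0,18],[0,0,-2,0,18],[0,0,-3,0,18],[0,0,-4,0,18],[0,0,-5,0,18],[0,0,-5.5,0,18],[0,0,-5.5,0,18],[0,0,-5.5,0,18],[0,0,-5.5,0,18],[0,0,-5.5,0,18]]'
python3 - <<'E'
from h import *
c=snap('side','s7');crop('s7',220,215,70,70,8,'s7c');snap('top','t7');crop('t7',160,160,70,60,10,'t7c')
F=[];P=[];T=[]
for i in range(6):
    bot.read_camera('side'); s=bot.read_state();F.append(s['wrist_force']);P.append(s['tool_pos']);T.append(s['torque'])
print(np.mean(F,0),np.mean(P,0),np.mean(T,0),s['width']*85.4,s['time'])
g=lambda t:cv2.cvtColor(load(t)['pixels'],cv2.COLOR_RGB2GRAY)
for t in('s5','s6','s7'):
    print(t,[int(v) for v in g(t)[238:272,251]])
E
```

```text
time: 9.5
tool_pos: [0.5227, 0.1209, 0.2403]
tcp_rot: [-0.203, 2.12, -2.12]
wrist_force: [-3.3, -0.4, 9.5]
width: 0.268
[-3.37629003 -0.62135792  9.77168718] [0.52271311 0.12091015 0.24029915] [-0.14971409  0.87376821 -0.00203776] 22.989268230389968 9.9
s5 [181, 175, 179, 179, 179, 181, 177, 183, 178, 151, 108, 82, 118, 165, 180, 184, 184, 182, 183, 175, 127, 90, 134, 176, 174, 126, 85, 82, 88, 85, 79, 83, 95, 80]
s6 [185, 180, 183, 182, 175, 184, 179, 183, 181, 180, 178, 180, 178, 134, 86, 100, 158, 181, 144, 144, 166, 163, 172, 134, 83, 82, 84, 79, 79, 82, 74, 86, 95, 80]
s7 [185, 181, 181, 182, 181, 182, 179, 183, 181, 179, 181, 181, 179, 181, 163, 114, 84, 117, 120, 100, 135, 164, 149, 165, 137, 89, 86, 86, 85, 84, 85, 83, 96, 78]
```

View pics/s7c.png

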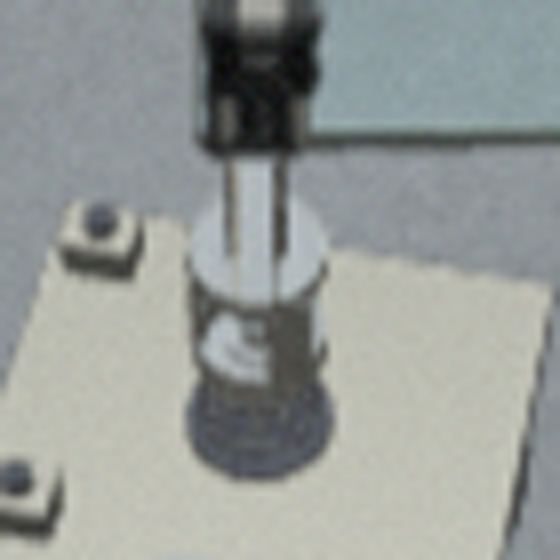

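View pics/t7c.png

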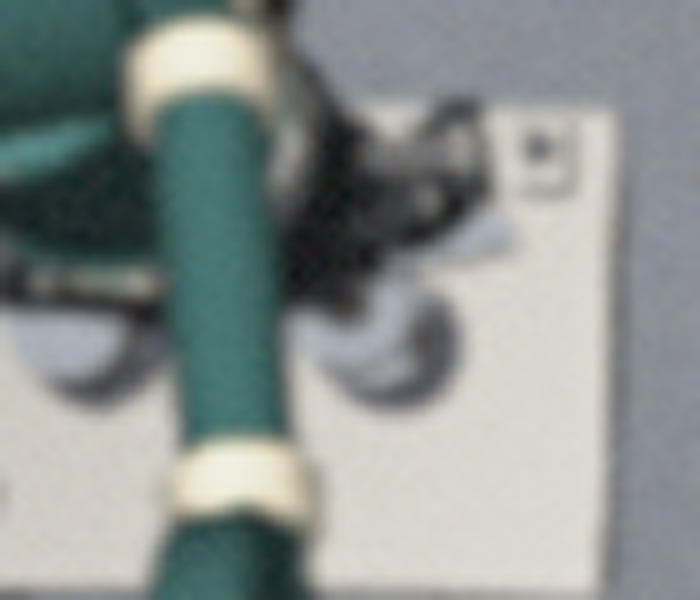

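Force says about 7.2 mm and TCP height about 6.7 mm, so it is slightly short. There is a 3.4 N sideways drag, so I'll go down 1.2 mm more and relieve x by 0.7 mm.

```bash
python3 -m jog '[[-0.3,0,-0.4,0,18],[-0.5,0,-0.8,0,18],[-0.7,0,-1.2,0,18],[-0.7,0,-1.2,0,18],[-0.7,0,-1.2,0,18],[-0.7,0,-1.2,0,18],[-0.7,0,-1.2,0,18],[-0.7,0,-1.2,0,18],[-0.7,0,-1.2,0,18],[-0.7,0,-1.2,0,18]]'
python3 - <<'E'
from h import *
c=snap('side','s8');crop('s8',215,205,75,75,8,'s8c')
F=[];P=[];T=[]
for i in range(6):
    bot.read_camera('side'); s=bot.read_state();F.append(s['wrist_force']);P.append(s['tool_pos']);T.append(s['torque'])
print(np.mean(F,0),np.mean(P,0),np.mean(T,0),s['width']*85.4,s['time'],s['tcp_rot'])
g=cv2.cvtColor(c['pixels'],cv2.COLOR_RGB2GRAY)
for r in range(238,268): print(r,*['%3d'%v for v in g[r,238:268]])
E
```

```text
time: 11.15
tool_pos: [0.5225, 0.1209, 0.2395]
tcp_rot: [-0.202, 2.119, -2.119]
wrist_force: [-2.9, -0.6, 11.1]
width: 0.266
[-3.30167197 -0.62386484 10.36907604] [0.52247749 0.12090258 0.23950746] [-0.18213614  0.79681547  0.00810665] 22.607099886607163 11.5 [-0.20158188  2.11939125 -2.1193221 ]
238 148 150 150 150 152 150 148 147 150 150  95 110 180 183 179 176  95  75 144 148 148 149 149 153 149 152 151 148 148 148
239 147 148 150 151 153 150 151 152 154 154  93 111 180 184 183 178  95  77 150 152 149 151 151 149 155 154 148 153 153 150
240 150 152 151 150 148 151 149 153 163 166 103 116 181 183 179 173  96  79 171 169 156 149 147 152 151 153 154 147 147 152
241 144 142 152 149 151 147 153 164 179 176 106 116 181 183 180 179  95  82 181 180 172 162 152 152 150 151 148 150 151 152
242 167 168 175 167 160 156 163 182 181 181 117 112 183 183 183 182  97  87 181 186 184 172 148 153 154 146 149 152 149 149
243 182 187 189 184 179 172 175 184 181 180 124 118 179 184 180 176  97  84 181 182 183 179 160 153 150 149 144 151 151 148
244 180 186 183 184 186 182 181 181 182 177 123 118 178 18
[... 2217 characters left out ...]
 127 141 151 148 148 128  84  81  85  77  74  90 163 189 186 189 189 190 188 186
263 188 190 186 191 190 185 123  81  75  81  87  90 103 104 103 106  80  79  81  73  73  83 121 184 190 188 184 188 189 187
264 188 186 188 192 191 173 103  86 107  86  75  83  84  87  83  83  82  84  83  71  74  72 102 159 190 191 189 191 188 191
265 191 187 188 192 189 139  95  80 100  80  76  87  84  92  89  84  85  78  77  80  72  70  93 144 190 191 190 187 189 190
266 189 193 191 190 187 121  91  79  84  82  74  77  81  84  89  80  75  70  87  80  69  81  94 134 189 189 190 189 191 187
267 190 187 187 193 189 124  92  81  77  78  85  85  95  92  87  83  81  81  81  85  74  86  91 116 188 190 189 189 189 189
```

View pics/s8c.png

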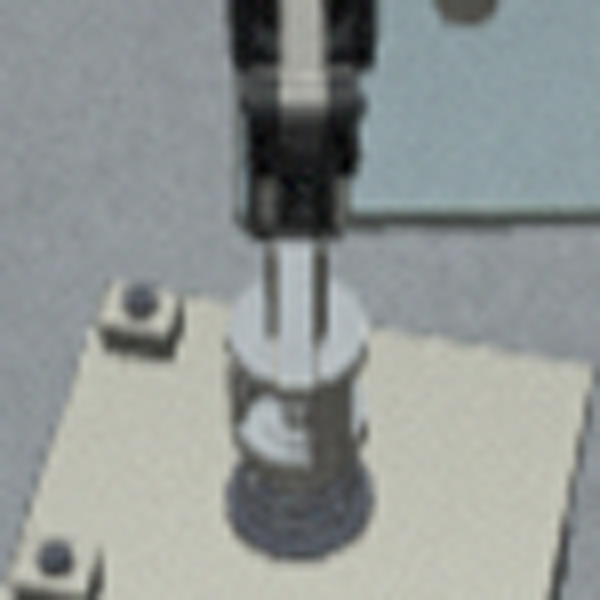

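Now about 7.6 mm by both force (+13.7 N) and height. The cage is upright, with its foot at u≈252.0 matching the retainer's 252.0. One small last nudge.

```bash
python3 -m jog '[[0,0,-0.4,0,18],[0,0,-0.4,0,18],[0,0,-0.4,0,18],[0,0,-0.4,0,18],[0,0,-0.4,0,18],[0,0,-0.4,0,18],[0,0,-0.4,0,18],[0,0,-0.4,0,18],[0,0,-0.4,0,18],[0,0,-0.4,0,18]]'
python3 - <<'E'
from h import *
snap('side','s9')
F=[];P=[]
for i in range(8):
    bot.read_camera('side'); s=bot.read_state();F.append(s['wrist_force']);P.append(s['tool_pos'])
print(np.mean(F,0),np.mean(P,0),s['width']*85.4,s['time'])
E
```

```text
time: 12.75
tool_pos: [0.5225, 0.1209, 0.2392]
tcp_rot: [-0.201, 2.119, -2.119]
wrist_force: [-2.9, -1.8, 11.6]
width: 0.264
[-2.89386952 -0.78622944 10.72285816] [0.52250372 0.12091703 0.23919022] 23.128169849392492 13.2
```

View pics/s9.png

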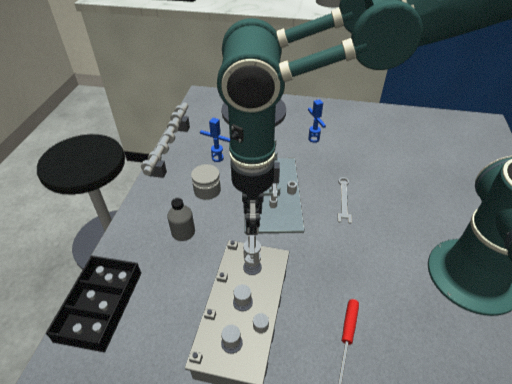

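The force is +14.1 N, which means 8 mm, and height gives 8.0 mm. Everything else is in place, so I'm handing in.

```bash
python3 -c "
from workcell import bot
print(bot.finish_job())"
```

```text
the job is handed in; nothing more can be done
None
```

I lifted the push-down tool off its fork and set its cage over the bare spring's retainer. It is pressed down about 8 mm, the arm still holds it there, and I handed the job in at about 13 s.

- **Press depth:** the wrist force rose about 14.1 N, which means 8 mm. The tool height also gives about 8.0 mm, assuming no slip in the grip. An earlier stage read slightly different, 7.2 mm by force and 6.7 mm by height.
- **Placement:** in the side camera just before the last 0.4 mm nudge, the cage foot (column about 252.0) matched the retainer (about 252.0). It looked upright to within about 1°. The two cameras agreed to about 1 mm on where the cage sat before pressing.
- **Grip:** the fingers stayed at about 23 mm on the 24 mm head.
- **Sideways force:** about 3 N along x remains at the foot, and a small shift to relieve it had little effect.
- **Other things:** the other tool and the loose parts look where they were in the last side picture, though the arm hides part of the rack. I took no last look with the top camera.

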